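# Load a battery cartridge into the test cradle and clamp it home

## Robot

A 6-joint arm with a two-finger parallel gripper is mounted at the origin on the work surface. World frame = base frame: x ahead of the robot, y to its left, z up, the work surface at z = 0. Lengths are in m, angles in rad, forces in N, time in s.
With the tool pointing down it reaches from about 0.4 to 0.825 m from the base axis. Payload 7 kg.
Tool frame: the origin (TCP) lies midway between the tips of the shut fingers; the grasp point (between the pads) lies 19 mm behind it; z points along the fingers, y is the line along which they close (so a half turn about z gives the same grasp; the last joint's range is limited). The gripper opens to 88 mm and grips with 3 to 60 N. Pads are 19 mm wide; open, the fingers measure 130 mm over their backs; the gripper's body (78 mm by 193 mm) begins 47 mm behind the grasp point.
Start: joints at [-0.935, 0.359, 0.012, 0, -1.224, -0.288], TCP at [0.23, -0.635, 0.227] pointing down, gripper open.
Joint ranges: [-3.07, 3.07], [-1.43, 2.12], [-1.02, 1.25], [-3.03, 1.67], [-3.05, -0], [-3.03, 3.03]. Speed limits (rad/s): [2.39, 2.39, 3.01, 3.14, 3.14, 3.14].

## Interface

Orientations are given as [roll, pitch, yaw] about the fixed x, y, z axes, in that order (R = Rz(yaw) Ry(pitch) Rx(roll)).
In Python, from station import get_state, grab_frame, calibration, job_done, boxes_of, regions_of, spot_point gives the robot as it stands. The module is installed in compiled form; this text tells all that it offers.
- The arm moves only by the tool arm_command, never from a script. Its argument "commands" is a list of rows, each an object of numbers: "tx", "ty", "tz": the shift along the tool's x, y, z each as a share of 25 cm, from -1 to 1; "twist": the turn about the tool's z as a share of 180 degrees, from -1 to 1. A call has exactly 8 rows; each row is the pose to reach, as a shift and turn from the pose commanded when the call began, along the tool's axes at that moment, turning the shorter way round; what a row does not reach only later rows make up. A row lasts 1/12 s, in which the tool goes at most 41.7 mm and 7.16 degrees, less where a joint would pass 70% of its speed; a pose out of reach is approached as far as the arm can. A call with a number of a shift or a turn outside -1 to 1 is refused whole. A call with a gripper value outside its range is refused whole. "claw" is the opening, from 0 (shut) to 1 (fully open), set as the call begins (left out, the last holds). The fingers move at their own pace and stop on an object; "grip_force" is the grip in N (left out, the last holds). Time passes only in rows, so rows that repeat a pose let the fingers close, or fill a call up. It gives the time, the measured TCP pose, the force, the opening and the grip force at its end, in the units of the state.
- get_state(): the state, without advancing time (a new reading comes with each control period).
- grab_frame(name): name is "scene" or "top" or "wrist"; returns the picture (420x560x3 uint8, red, green, blue); there is no depth.
- calibration(name): a dict with "camera_matrix" (3x3 intrinsics, pixels), "extrinsics" (4x4, takes a point from camera to world coordinates). Camera axes: x right, y down, z forward; pixel columns grow to the right and rows downward; lengths in m; the calibration is good to about 2 mm. A picture is of the moment at which its call begins: read the wrist's pose just before it. calibration takes no time and is no camera call; for the wrist camera it gives the pose at the moment of the call.
- job_done(): hands the job in; it is judged then, once.
Trained networks look in the newest picture that a camera, given by its name, has taken for a name from the list of things; names that differ only in an ending like _2 or _b are one class to them, and where a whole thing is asked for, a point or a joint stands for the part that bears it (a point fixed in the world has none). Each returns a list of dicts, best first, with "score" (0 to 1); they miss things now and then, are a little off and sometimes report something else, mostly with a low value. They report only what shows in the picture. A call takes as long as a camera call. They do not tell look-alikes from the thing itself.
- boxes_of(query, camera): "rect" ([left, top, right, bottom] in pixels, round what is visible of it).
- regions_of(query, camera): "region" (420x560 bool, what is visible of it) and "rect" ([left, top, right, bottom] in pixels, round what is visible of it).
- spot_point(query, camera): "uv" ([column, row] in pixels: a listed point, or the origin of a listed thing).
The state is a dict: "t": time; "q": joint angles; "qd": joint speeds; "joint_efforts": joint torques, N m; "eef_pos": TCP position; "ee_rot": TCP orientation; "force": force on the tool from outside, world axes, zero at the start; "moment": the same for the moment, N m; "width": finger opening in m; "gripper_force": force on a finger pad.
Only numpy, scipy, OpenCV 4.12 (cv2) and the standard library are available. Lean on these libraries where they do the work, as an engineer would, in place of code of your own. Each camera call takes 0.05 s, during which the arm holds its last target. There are 200 camera calls.

## Task

Set the orange battery cartridge upright into the pocket of the blue test cradle and let go of it, so that it stands on the sprung contact. Then swing the clamp over by its red handle bar and press it down until it has driven the cartridge fully home onto the hard stop at the bottom of the pocket, and leave the clamp holding it there. Work gently, neither forcing the cartridge into the pocket nor leaning on the clamp once it is home, and leave the other things on the counter where they are.

Things in the scene. Friction and masses are not known exactly. Their poses are not given: they have to be found in the camera images.
- cartridge: Battery cartridge to load: an upright orange block with a black band round its lower part, a black mark on top and brass strips near its foot, 50 (own x) x 36 (own y) x 70 mm high (z), about 0.2 to 0.3 kg. Origin: centre of its underside, z up. Either way round (half turn about z) fits the pocket.
- cradle: Test cradle, fixed: steel base plate with a blue open-topped pocket. Origin: pocket centre, at counter height; z up; +x points to the clamp's hinge. Inside, the pocket is 53 mm along x and 39 mm along y (1.5 mm to spare each side of a cartridge lined up with it); outside, with its lips, 74 x 60 mm. Two hinge posts stand at x = +75 mm, y = +-46 mm, 104 mm high.
- mouth (a point): Centre of the pocket's mouth, 62 mm above the counter, at the top of a sloping lead-in lip that starts where the straight walls end, 49 mm above the counter, and widens the mouth by 6 mm on each side. Axes as the cradle's.
- contacts: Copper contact plate 14 x 26 mm in the middle of the pocket, sliding down on a spring. Its upper face is 30 mm above this origin (at counter height, pocket centre) while it is up. A released cartridge stands on it. It takes 3.5 N to start it down and 0.3 N more per mm, and it lifts the cartridge again unless the clamp holds it down.
- floor_unit: Floor unit in the pocket. Origin: pocket centre at counter height; axes as the cradle's. It carries the hard stop: two steel ledges 19 mm either side of the centre along x, on which the cartridge's underside rests when fully home. Their height is set anew each time, 9 to 25 mm above the counter (5 to 21 mm below the raised contact's face), and not measured: feel for a steep rise of resistance.
- clamp (a joint): Angle (rad) of the clamp, a steel frame of two legs at y = +-37 mm of the cradle (8 mm wide, 12 mm deep). 0: legs level, pointing to the cradle's -x; grows as it swings up, pi/2 upright, at most 2.15, leaning back. Stiff hinge: stays where left, takes 0.6 N m to turn (4 to 5 N at the handle); the contact spring adds up to 4 N there. Home: -0.1 to +0.1, as the stop is set.
- hinge (a point): Middle of the clamp's hinge line, 75 mm along the cradle's +x from its origin and 94 mm above the counter. The hinge line runs along the cradle's y. Axes as the cradle's.
- handle: Red round handle bar of the clamp, 14 mm thick, parallel to the hinge line and 140 mm from it, 66 mm free between the legs, a sleeve that can turn about its own length. Origin: middle of the bar.
- presser: Black round presser roller across the clamp, 16 mm thick, 75 mm from the hinge line, that bears on top of the cartridge and can roll. Origin: middle of the roller.
- post_adapter: Bystander: brass top-post adapter, flange 30 mm across, 28 mm high, standing. Origin: centre of its underside.
- terminal_cover: Bystander: grey terminal cover, 52 x 36 x 34 mm high. Origin: centre of its underside.
- nylon_spacer: Bystander: white nylon spacer ring, 30 mm across, 22 mm high, standing. Origin: centre of its underside.
- spanner: Bystander: steel combination spanner lying flat. Origin near its middle.
- bus_bar: Bystander: copper bus bar offcut, 85 x 25 x 6 mm, lying flat. Origin: centre of its underside.
Not all that is in view belongs to the job. What is meant by the cartridge is not purple, and is the smaller of those in its own colour.

How it is judged:
On the way, in this order (a step that is already met when the one before it is completed fails the run):
1. the cartridge stands upright in the pocket on the sprung contact, let go, with the clamp still open (horizontal distance between cartridge and floor_unit below 0.005 m and z of cartridge in the frame of floor_unit below 0.036 m and angle between cartridge's own z axis and vertical below 0.1 rad and contact force between the fingers and cartridge below 0.1 N and value of joint clamp above 0.6 rad), for 0.2 s.
2. the clamp, pressing on the cartridge, has driven it home onto the stop (contact force between cartridge and floor_unit above 2 N and contact force between presser and cartridge above 1 N), for 0.1 s.
At the end, for the whole second after the job is handed in: The cartridge stands upright in the pocket (within 4 mm of its centre, tilt under 0.04 rad), at rest, its underside resting on the hard stop of the floor unit (more than 0.3 N), and the clamp's presser roller bears on it with more than 1 N, the clamp having been let go (contact force between cartridge and floor_unit above 0.3 N and horizontal distance between cartridge and floor_unit below 0.004 m and angle between cartridge's own z axis and vertical below 0.04 rad and contact force between presser and cartridge above 1 N and linear speed of cartridge below 0.01 m/s); the robot touches nothing.
It fails at once if the clamp presses on the cartridge with more than 60 N, or the cartridge is forced with more than 70 N against the cradle, all its parts together, or with more than 60 N against the stop (contact force between presser and cartridge above 60 N or contact force between cartridge and cradle above 70 N or contact force between cartridge and floor_unit above 60 N).
It fails at once if a bystander moved more than 30 mm (distance of any of post_adapter, terminal_cover, nylon_spacer, spanner, bus_bar from where it was at the start of the episode above 0.03 m).
It also fails if it takes over 67 s, if anything falls off the work surface, if the arm or the gripper's body presses on something with over 40 N, if the wrist force passes 120 N, or if a joint passes its speed limit or range.

## Working session

There is one attempt and no reset: what is moved stays moved. The work goes in short steps, Python scripts to look and compute and a tool call to move; the robot and the scene stay as the last step left them, time stands still between calls to the robot, and variables do not carry over. Pictures are saved under pics/ and viewed, at most 11 in all, crops included, and the job is handed in when it is done.

Besides the shell and the picture viewer there is one more tool, called after "Request:" by a JSON object that holds its "name" and its "arguments". arm_command: Moves the arm, as the interface text tells. Shift numbers are shares of 25 cm and turn numbers shares of 180 degrees, none past 1 either way. Its arguments: {"type":"object","properties":{"commands":{"type":"array"},"claw":{"type":"number"},"grip_force":{"type":"number"}},"required":["commands"]}

```bash
mkdir -p pics; cat > h.py <<'E'
import numpy as np, cv2
from station import *
def ray(cam,uv,c=None):
    c=c or calibration(cam); K=np.array(c["camera_matrix"]);T=np.array(c["extrinsics"])
    d=T[:3,:3]@np.linalg.solve(K,[uv[0],uv[1],1.]); return T[:3,3],d
def at_z(cam,uv,z,c=None):
    o,d=ray(cam,uv,c); return o+d*(z-o[2])/d[2]
def proj(cam,p,c=None):
    c=c or calibration(cam); K=np.array(c["camera_matrix"]);T=np.array(c["extrinsics"])
    q=K@(T[:3,:3].T@(np.array(p)-T[:3,3])); return q[:2]/q[2]
def save(n,im): cv2.imwrite(f"pics/{n}.png",im[:,:,::-1])
E
python3 - <<'E'
from h import *
np.set_printoptions(precision=4,suppress=True)
a=grab_frame("scene");b=grab_frame("top")
save("s0",a);save("t0",b)
for c in("scene","top"):
    k=calibration(c);print(c,np.array(k["extrinsics"]),k["camera_matrix"][0])
    for n in("cartridge","cradle","handle","presser"):
        print(n,[(round(r["score"],2),np.round(r["rect"])) for r in boxes_of(n,c)][:4])
        print("  pt",[(round(r["score"],2),np.round(r["uv"],1)) for r in spot_point(n,c)][:4])
for n in("mouth","hinge"): print(n,[(round(r["score"],2),np.round(r["uv"],1)) for r in spot_point(n,"top")][:3],[(round(r["score"],2),np.round(r["uv"],1)) for r in spot_point(n,"scene")][:3])
E
```

```text
scene [[ 0.4004  0.7003 -0.591   1.3271]
 [ 0.9163 -0.3119  0.2512 -0.342 ]
 [-0.0084 -0.6421 -0.7666  1.06  ]
 [ 0.      0.      0.      1.    ]] [453.6847   0.     280.688 ]
cartridge [(0.97, array([239., 222., 260., 258.])), (0.77, array([208., 249., 242., 297.])), (0.66, array([283., 230., 295., 261.]))]
  pt [(0.96, array([228.9, 283.7])), (0.62, array([289.4, 253.2]))]
cradle [(0.56, array([318., 165., 382., 232.]))]
  pt []
handle [(0.55, array([358., 166., 380., 177.]))]
  pt [(0.51, array([370.5, 171.1]))]
presser [(0.69, array([320., 165., 384., 229.])), (0.48, array([352., 178., 374., 191.]))]
  pt [(0.66, array([358.7, 182.4]))]
top [[-0.0109 -0.9923  0.1234  0.4199]
 [-0.9999  0.0109 -0.0014 -0.0258]
 [ 0.0001 -0.1234 -0.9924  1.106 ]
 [ 0.      0.      0.      1.    ]] [380.6985   0.     278.9518]
cartridge [(0.94, array([334., 145., 363., 176.])), (0.87, array([306., 182., 326., 208.])), (0.87, array([274., 159., 296., 187.]))]
  pt [(0.81, array([345.7, 165.7])), (0.63, array([312.3, 191.8])), (0.6, array([283.8, 172.4]))]
cradle [(0.94, array([172., 152., 227., 232.]))]
  pt [(0.84, array([209.5, 213. ])), (0.46, array([206.2, 210.4]))]
handle [(0.68, array([176., 152., 201., 163.]))]
  pt [(0.67, array([190.1, 153.3]))]
presser [(0.67, array([180., 164., 207., 173.])), (0.49, array([351., 192., 374., 213.]))]
  pt [(0.53, array([194.4, 166.6]))]
mouth [] [(0.75, array([342.8, 187.4]))]
hinge [(0.76, array([197.1, 185.2])), (0.37, array([320.1, 243.3])), (0.36, array([210.3, 211.9]))] [(0.55, array([359.4, 198.1]))]
```

View pics/s0.png

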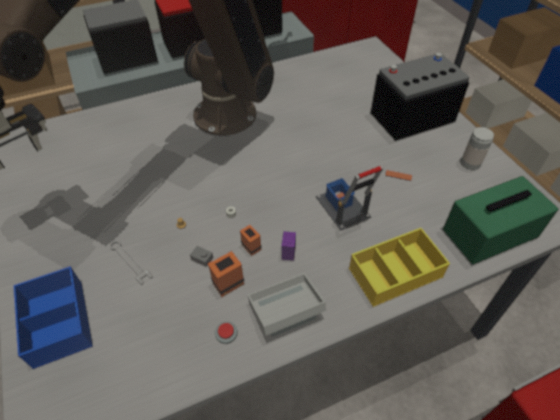

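View pics/t0.png

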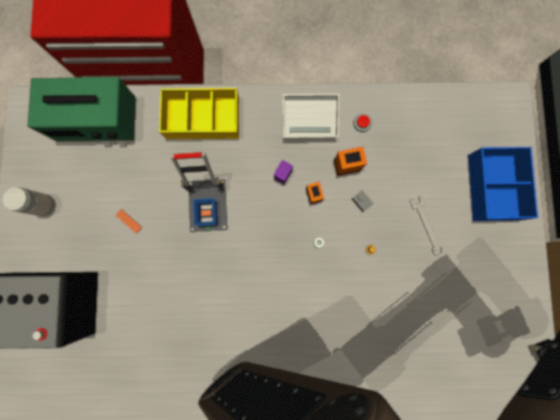

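Candidates for the cartridge are three look-alikes. In the top view they are a small orange block (315,192), a larger orange block (351,160) and a purple block (283,172). In the scene view they are at (250,238), (226,271) and (289,245). I choose the smaller orange one and check it in a crop.

The cradle is at top (208,210). Its clamp is open and leans away from the robot, handle at (189,155).

```bash
python3 - <<'E'
from h import *
np.set_printoptions(precision=4,suppress=True)
b=grab_frame("top"); 
A=cv2.resize(b[140:220,270:376],None,fx=7.5,fy=7.5,interpolation=cv2.INTER_CUBIC)[:,:795]
save("crop1",A)
save("crop2",cv2.resize(b[145:237,160:240],None,fx=6.4,fy=6.4,interpolation=cv2.INTER_CUBIC))
for r in regions_of("cartridge","top"):
    m=r["region"].astype(np.uint8); pts=np.argwhere(m)[:,::-1]
    print(r["score"],r["rect"],cv2.minAreaRect(pts.astype(np.float32)),m.sum(), at_z("top",pts.mean(0),0.05))
# orange/blue masks
hsv=cv2.cvtColor(b,cv2.COLOR_RGB2HSV)
sub=np.zeros(b.shape[:2],bool);sub[180:210,300:330]=1
m=(hsv[...,1]>110)&sub; print(cv2.minAreaRect(np.argwhere(m)[:,::-1].astype(np.float32)),m.sum())
for n,uv,z in(("mouth?",(206.2,210.4),.062),("hinge?",(197.1,185.2),.094),("cr",(209.5,213),0)):print(n,at_z("top",uv,z))
print("mouth scene",at_z("scene",(342.8,187.4),.062))
print("big",at_z("top",(345.7,165.7),0),"sm",at_z("top",(312.3,191.8),0.0),at_z("scene",(249.5,240),.035))
for n in("post_adapter","terminal_cover","nylon_spacer","spanner","bus_bar"):
    print(n,[(round(r["score"],2),at_z("top",r["uv"],0)) for r in spot_point(n,"top")][:2])
E
```

```text
0.96 [330.8, 148.4, 364.5, 176.5] ((348.8846435546875, 161.42308044433594), (24.31839942932129, 32.947513580322266), 78.69007110595703) 725 [ 0.6892 -0.2276  0.05  ]
0.65 [275.4, 158.0, 295.3, 185.6] ((282.1999816894531, 172.59999084472656), (15.20526123046875, 22.360679626464844), 26.56505012512207) 326 [ 0.659  -0.0377  0.05  ]
0.57 [307.6, 182.6, 323.9, 206.4] ((313.5471496582031, 192.9151153564453), (20.46672248840332, 16.20854377746582), 74.05460357666016) 317 [ 0.5992 -0.1254  0.05  ]
((314.55657958984375, 192.19810485839844), (19.917278289794922, 14.972299575805664), 74.05460357666016) 259
mouth? [0.5515 0.1737 0.062 ]
hinge? [0.6163 0.193  0.094 ]
cr [0.5515 0.1758 0.    ]
mouth scene [0.5518 0.1905 0.062 ]
big [ 0.6886 -0.2271  0.    ] sm [ 0.6111 -0.1262  0.    ] [ 0.601  -0.1292  0.035 ]
post_adapter [(0.74, array([0.5527, 0.1808, 0.    ])), (0.57, array([ 0.4425, -0.2865,  0.    ]))]
terminal_cover [(0.71, array([ 0.5745, -0.2592,  0.    ]))]
nylon_spacer [(0.47, array([ 0.4611, -0.1403,  0.    ]))]
spanner [(0.69, array([ 0.5074, -0.4482,  0.    ]))]
bus_bar [(0.69, array([0.5245, 0.4142, 0.    ]))]
```

View pics/crop1.png

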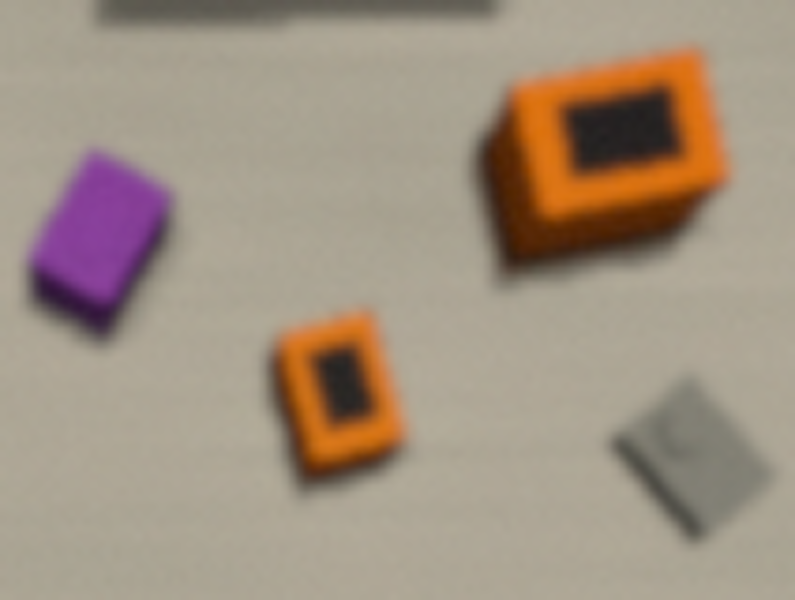

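View pics/crop2.png

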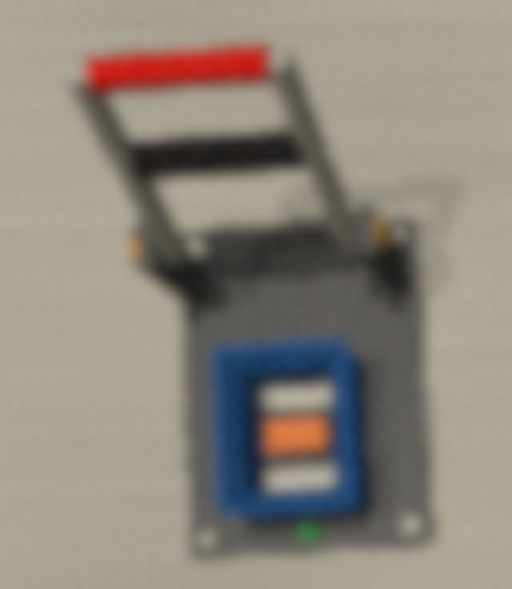

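The crops confirm it. In crop 1 (scaled 7.5x) the small orange block is upright, centred near (338,385), i.e. top (315,191), with its long axis about 15° off world x. In crop 2 the cradle is yawed only a few degrees, its hinge lies towards world +x, and the clamp leans back.

```bash
cat >> h.py <<'E'
from scipy.spatial.transform import Rotation as Ro
def go(target,yaw=None):
    """print the shift/twist shares from the present pose to target TCP; yaw = wanted heading of tool x (mod pi)"""
    s=get_state(); R=Ro.from_euler("xyz",s["ee_rot"]).as_matrix()
    d=R.T@(np.array(target)-s["eef_pos"])/.25
    tw=0
    if yaw is not None:
        cur=np.arctan2(R[1,0],R[0,0]); tw=-(((yaw-cur)+np.pi/2)%np.pi-np.pi/2)/np.pi
    print("tx %.4f ty %.4f tz %.4f twist %.4f"%(*d,tw),"| d world",np.round(np.array(target)-s["eef_pos"],4))
E
python3 - <<'E'
from h import *
np.set_printoptions(precision=4,suppress=True)
s=get_state();print(s["t"],s["eef_pos"],s["ee_rot"],s["force"],s["width"])
R=Ro.from_euler("xyz",s["ee_rot"]).as_matrix();print(R)
k=calibration("wrist");T=np.array(k["extrinsics"]);print(R.T@(T[:3,3]-s["eef_pos"]),R.T@T[:3,:3],k["camera_matrix"])
print("top of cart",at_z("top",(315.1,191.3),.07))
go([.59,-.127,.25],np.radians(15))
E
```

```text
1.45 [ 0.23   -0.6346  0.2266] [-3.1416  0.     -2.7938] [0.0559 0.8054 0.7704] 0.08750259932011076
[[-0.9401 -0.3408  0.    ]
 [-0.3408  0.9401 -0.    ]
 [-0.     -0.     -1.    ]]
[ 0.0797 -0.0008 -0.1585] [[-0.0005 -0.9552 -0.2959]
 [ 1.     -0.0001 -0.0014]
 [ 0.0013 -0.2959  0.9552]] [[315.4664   0.     280.5237]
 [  0.     315.4664 206.2477]
 [  0.       0.       1.    ]]
top of cart [ 0.6003 -0.1276  0.07  ]
tx -2.0456 ty 1.4181 tz -0.0937 twist 0.0274 | d world [0.36   0.5076 0.0234]
```

Request:
{"name": "arm_command", "arguments": {"commands": [{"tx":-1,"ty":0.7,"tz":-0.05,"twist":0.027},{"tx":-1,"ty":0.7,"tz":-0.05,"twist":0.027},{"tx":-1,"ty":0.7,"tz":-0.05,"twist":0.027},{"tx":-1,"ty":0.7,"tz":-0.05,"twist":0.027},{"tx":-1,"ty":0.7,"tz":-0.05,"twist":0.027},{"tx":-1,"ty":0.7,"tz":-0.05,"twist":0.027},{"tx":-1,"ty":0.7,"tz":-0.05,"twist":0.027},{"tx":-1,"ty":0.7,"tz":-0.05,"twist":0.027}], "claw": 1}}

```text
t: 2.12
eef_pos: [0.4078, -0.3815, 0.2398]
ee_rot: [-3.141, 0.002, -2.876]
force: [-1.3, 0.1, 0.3]
width: 0.0878
gripper_force: 0.0
```

```bash
python3 - <<'E'
from h import *
print(get_state()["eef_pos"]);go([.59,-.127,.24],np.radians(15))
E
```

```text
[ 0.4077828  -0.38148821  0.23983249]
tx -0.9705 ty 0.7910 tz 0.0004 twist 0.0012 | d world [1.822e-01 2.545e-01 2.000e-04]
```

Request:
{"name": "arm_command", "arguments": {"commands": [{"tx":-0.97,"ty":0.79,"tz":0,"twist":0},{"tx":-0.97,"ty":0.79,"tz":0,"twist":0},{"tx":-0.97,"ty":0.79,"tz":0,"twist":0},{"tx":-0.97,"ty":0.79,"tz":0,"twist":0},{"tx":-0.97,"ty":0.79,"tz":0,"twist":0},{"tx":-0.97,"ty":0.79,"tz":0,"twist":0},{"tx":-0.97,"ty":0.79,"tz":0,"twist":0},{"tx":-0.97,"ty":0.79,"tz":0,"twist":0}]}}

```text
t: 2.78
eef_pos: [0.5904, -0.1276, 0.239]
ee_rot: [-3.142, 0.001, -2.876]
force: [-0.0, -0.3, -0.2]
width: 0.0876
gripper_force: 0.0
```

```bash
cat > cart.py <<'E'
from h import *
np.set_printoptions(precision=4,suppress=True)
c=calibration("wrist"); s=get_state(); a=grab_frame("wrist"); save("w_cart",a)
print(s["t"],s["eef_pos"],s["qd"].max() if hasattr(s["qd"],"max") else max(s["qd"]),s["force"])
hsv=cv2.cvtColor(a,cv2.COLOR_RGB2HSV)
m=((hsv[...,0]<20)&(hsv[...,1]>150)&(hsv[...,2]>150)).astype(np.uint8)
cs,_=cv2.findContours(m,cv2.RETR_EXTERNAL,cv2.CHAIN_APPROX_NONE)
for k in sorted(cs,key=cv2.contourArea)[::-1][:3]:
    if cv2.contourArea(k)<200: continue
    P=np.array([at_z("wrist",p,.07,c)[:2] for p in k[:,0]],np.float32)
    (x,y),(w,h),an=cv2.minAreaRect(P*1000)
    print("pix",cv2.boundingRect(k),"at z=.07 centre",x,y,"size",w,h,"long axis yaw",(an if w>h else an+90)%180)
print([(round(r["score"],2),np.round(r["rect"])) for r in boxes_of("cartridge","wrist")])
E
python3 cart.py
```

```text
2.7833 [ 0.5904 -0.1276  0.239 ] 0.30178137128659216 [-0.0026 -0.2675 -0.2135]
pix (261, 175, 33, 44) at z=.07 centre 602.8594360351562 -129.4610137939453 size 48.049339294433594 35.05781936645508 long axis yaw 15.173188209533691
pix (129, 234, 68, 43) at z=.07 centre 705.75927734375 -237.19967651367188 size 53.800601959228516 76.89550018310547 long axis yaw 101.92530536651611
[(0.97, array([307., 224., 360., 285.])), (0.82, array([130., 207., 218., 277.])), (0.79, array([262., 165., 297., 222.]))]
```

View pics/w_cart.png

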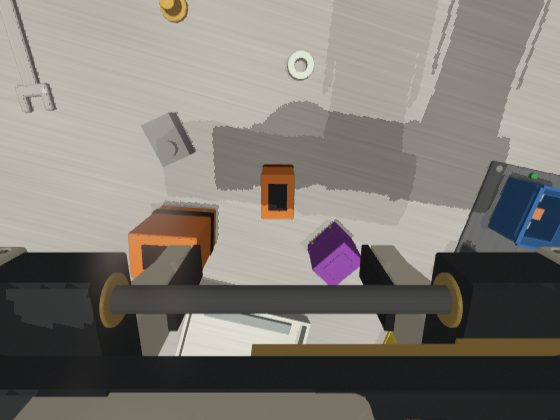

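The wrist view shows the small orange cartridge top at (277,197), measuring 48x35 mm at 70 mm height, which matches. The purple block is at (335,250) and the big orange one at (172,240), both clear of the fingers. The cradle is at the right edge.

```bash
python3 - <<'E'
from h import *
go([.6022,-.1292,.044],np.radians(15.2))
E
```

```text
tx -0.0453 ty -0.0172 tz 0.7782 twist 0.0004 | d world [ 0.012  -0.0011 -0.1946]
```

Request:
{"name": "arm_command", "arguments": {"commands": [{"tx":-0.045,"ty":-0.017,"tz":0.13},{"tx":-0.045,"ty":-0.017,"tz":0.28},{"tx":-0.045,"ty":-0.017,"tz":0.42},{"tx":-0.045,"ty":-0.017,"tz":0.55},{"tx":-0.045,"ty":-0.017,"tz":0.66},{"tx":-0.045,"ty":-0.017,"tz":0.74},{"tx":-0.045,"ty":-0.017,"tz":0.778},{"tx":-0.045,"ty":-0.017,"tz":0.778}]}}

```text
invalid input
```

Request:
{"name": "arm_command", "arguments": {"commands": [{"tx":0},{"tx":0},{"tx":0},{"tx":0},{"tx":0},{"tx":0},{"tx":0},{"tx":0}], "claw": 0, "grip_force": 25}}

```text
invalid input
```

Request:
{"name": "arm_command", "arguments": {"commands": [{"tx":-0.045,"ty":-0.017,"tz":0.13,"twist":0},{"tx":-0.045,"ty":-0.017,"tz":0.28,"twist":0},{"tx":-0.045,"ty":-0.017,"tz":0.42,"twist":0},{"tx":-0.045,"ty":-0.017,"tz":0.55,"twist":0},{"tx":-0.045,"ty":-0.017,"tz":0.66,"twist":0},{"tx":-0.045,"ty":-0.017,"tz":0.74,"twist":0},{"tx":-0.045,"ty":-0.017,"tz":0.778,"twist":0},{"tx":-0.045,"ty":-0.017,"tz":0.778,"twist":0}]}}

```text
t: 3.55
eef_pos: [0.5985, -0.1328, 0.0424]
ee_rot: [3.141, -0.004, -2.879]
force: [-0.2, -0.1, -0.1]
width: 0.0877
gripper_force: 0.0
```

Request:
{"name": "arm_command", "arguments": {"commands": [{"tx":0,"ty":0,"tz":0,"twist":0},{"tx":0,"ty":0,"tz":0,"twist":0},{"tx":0,"ty":0,"tz":0,"twist":0},{"tx":0,"ty":0,"tz":0,"twist":0},{"tx":0,"ty":0,"tz":0,"twist":0},{"tx":0,"ty":0,"tz":0,"twist":0},{"tx":0,"ty":0,"tz":0,"twist":0},{"tx":0,"ty":0,"tz":0,"twist":0}], "claw": 0, "grip_force": 25}}

```text
t: 4.22
eef_pos: [0.6003, -0.1322, 0.0448]
ee_rot: [3.142, 0.0, -2.879]
force: [-0.2, 1.5, 2.0]
width: 0.0398
gripper_force: 0.9
```

Request:
{"name": "arm_command", "arguments": {"commands": [{"tx":0,"ty":0,"tz":0,"twist":0},{"tx":0,"ty":0,"tz":0,"twist":0},{"tx":0,"ty":0,"tz":0,"twist":0},{"tx":0,"ty":0,"tz":0,"twist":0},{"tx":0,"ty":0,"tz":0,"twist":0},{"tx":0,"ty":0,"tz":-0.02,"twist":0},{"tx":0,"ty":0,"tz":-0.05,"twist":0},{"tx":0,"ty":0,"tz":-0.1,"twist":0}]}}

```text
t: 4.88
eef_pos: [0.599, -0.1324, 0.0688]
ee_rot: [3.141, -0.003, -2.879]
force: [-0.2, -0.2, -2.2]
width: 0.0366
gripper_force: 24.7
```

```bash
python3 - <<'E'
from h import *
go([.505,.17,.24],np.radians(2.2))
E
```

```text
tx 0.0513 ty 1.2664 tz -0.6837 twist 0.0713 | d world [-0.094   0.3024  0.1712]
```

Request:
{"name": "arm_command", "arguments": {"commands": [{"tx":0,"ty":0,"tz":-0.15,"twist":0},{"tx":0,"ty":0,"tz":-0.3,"twist":0},{"tx":0,"ty":0,"tz":-0.45,"twist":0},{"tx":0,"ty":0.1,"tz":-0.58,"twist":0.02},{"tx":0,"ty":0.2,"tz":-0.64,"twist":0.04},{"tx":0.01,"ty":0.35,"tz":-0.68,"twist":0.07},{"tx":0.02,"ty":0.5,"tz":-0.68,"twist":0.07},{"tx":0.03,"ty":0.6,"tz":-0.68,"twist":0.07}]}}

```text
t: 5.55
eef_pos: [0.5531, 0.0126, 0.241]
ee_rot: [3.14, 0.002, -3.099]
force: [0.2, 0.2, -3.3]
width: 0.036
gripper_force: 24.9
```

```bash
python3 - <<'E'
from h import *
go([.505,.17,.24],np.radians(2.2))
E
```

```text
tx 0.1654 ty 0.6373 tz 0.0045 twist 0.0013 | d world [-0.0481  0.1574 -0.001 ]
```

Request:
{"name": "arm_command", "arguments": {"commands": [{"tx":0.03,"ty":0.13,"tz":0,"twist":0},{"tx":0.06,"ty":0.28,"tz":0,"twist":0},{"tx":0.1,"ty":0.4,"tz":0,"twist":0},{"tx":0.13,"ty":0.52,"tz":0,"twist":0},{"tx":0.15,"ty":0.6,"tz":0,"twist":0},{"tx":0.165,"ty":0.637,"tz":0,"twist":0},{"tx":0.165,"ty":0.637,"tz":0,"twist":0},{"tx":0.165,"ty":0.637,"tz":0,"twist":0}]}}

```text
t: 6.22
eef_pos: [0.5056, 0.1679, 0.2398]
ee_rot: [-3.141, -0.0, -3.097]
force: [-0.3, -1.3, -2.2]
width: 0.0359
gripper_force: 24.9
```

```bash
cat > crad.py <<'E'
from h import *
np.set_printoptions(precision=4,suppress=True)
import sys
c=calibration("wrist"); s=get_state(); a=grab_frame("wrist"); save(sys.argv[1],a)
print(s["t"],s["eef_pos"],s["ee_rot"],s["force"],max(abs(np.array(s["qd"]))))
hsv=cv2.cvtColor(a,cv2.COLOR_RGB2HSV)
def rects(m,z,n,mn=150):
    cs,_=cv2.findContours(m.astype(np.uint8),cv2.RETR_EXTERNAL,cv2.CHAIN_APPROX_NONE)
    for k in sorted(cs,key=cv2.contourArea)[::-1][:3]:
        if cv2.contourArea(k)<mn: continue
        P=np.array([at_z("wrist",p,z,c)[:2] for p in k[:,0]],np.float32)
        (x,y),(w,h),an=cv2.minAreaRect(P*1000)
        print(n,"pix",cv2.boundingRect(k),"centre %.1f %.1f size %.1f %.1f long yaw %.1f"%(x,y,w,h,(an if w>h else an+90)%180))
rects((hsv[...,0]>95)&(hsv[...,0]<125)&(hsv[...,1]>100),.062,"blue")
rects((hsv[...,0]<22)&(hsv[...,1]>90)&(hsv[...,2]>120),.03,"orange@.03",60)
for n in("cradle","mouth","contacts","hinge","cartridge"):print(n,[(round(r["score"],2),np.round(r["uv"],1)) for r in spot_point(n,"wrist")][:2])
E
python3 crad.py w_crad
```

```text
6.2167 [0.5056 0.1679 0.2398] [-3.1414 -0.0001 -3.0974] [-0.2761 -1.3155 -2.1797] 0.02342334652711687
blue pix (264, 183, 53, 46) centre 519.2 187.1 size 73.3 40.7 long yaw 61.4
orange@.03 pix (242, 211, 78, 74) centre 597.2 170.5 size 101.6 98.3 long yaw 2.5
orange@.03 pix (185, 339, 248, 16) centre 746.8 215.7 size 25.8 350.0 long yaw 92.6
orange@.03 pix (440, 174, 53, 55) centre 525.2 393.5 size 80.1 23.1 long yaw 49.1
cradle [(0.71, array([290.3, 205.9]))]
mouth []
contacts []
hinge []
cartridge [(0.73, array([282.7, 234.4]))]
```

View pics/w_crad.png

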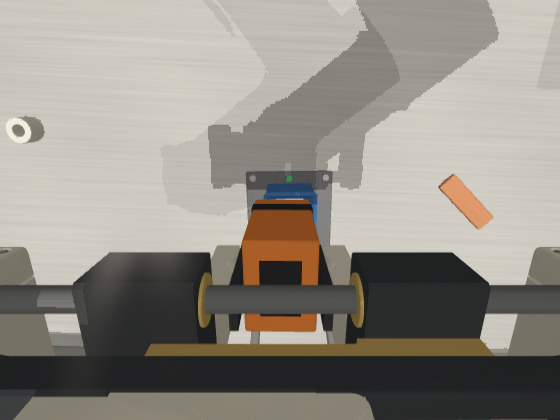

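The wrist view shows the held cartridge (top mark near (281,288)) hiding the pocket, whose front edge shows at (290,190). I rise and go ahead so that the cradle shows clear above the gripper.

Request:
{"name": "arm_command", "arguments": {"commands": [{"tx":-0.0,"ty":0.01,"tz":-0.12,"twist":0},{"tx":-0.1,"ty":0.01,"tz":-0.24,"twist":0},{"tx":-0.2,"ty":0.02,"tz":-0.35,"twist":0},{"tx":-0.32,"ty":0.03,"tz":-0.42,"twist":0},{"tx":-0.42,"ty":0.04,"tz":-0.44,"twist":0},{"tx":-0.46,"ty":0.04,"tz":-0.44,"twist":0},{"tx":-0.46,"ty":0.04,"tz":-0.44,"twist":0},{"tx":-0.46,"ty":0.04,"tz":-0.44,"twist":0}]}}

```text
t: 7.18
eef_pos: [0.6203, 0.1822, 0.3479]
ee_rot: [-3.141, -0.003, -3.1]
force: [-0.7, -0.8, -2.3]
width: 0.0358
gripper_force: 24.9
```

```bash
python3 crad.py w_crad2; python3 - <<'E'
import cv2
a=cv2.imread("pics/w_crad2.png")
cv2.imwrite("pics/c4.png",cv2.resize(a[60:345,200:380],None,fx=2.1,fy=2.1,interpolation=cv2.INTER_CUBIC)) if 0 else cv2.imwrite("pics/c4.png",cv2.resize(a[40:190,180:380],None,fx=4,fy=4,interpolation=cv2.INTER_CUBIC))
E
```

```text
7.1833 [0.6203 0.1822 0.3479] [-3.1406 -0.0025 -3.0998] [-0.7302 -0.8146 -2.3035] 0.026799547158392157
blue pix (260, 88, 44, 57) centre 550.8 179.6 size 73.0 59.1 long yaw 2.4
orange@.03 pix (242, 210, 78, 75) centre 760.3 186.2 size 132.9 127.0 long yaw 2.4
orange@.03 pix (145, 339, 348, 16) centre 953.3 264.3 size 33.3 640.5 long yaw 92.5
orange@.03 pix (0, 180, 42, 46) centre 699.5 -235.5 size 65.3 77.1 long yaw 101.0
cradle [(0.85, array([284.5, 114.4]))]
mouth [(0.75, array([284.7, 115.4]))]
contacts [(0.63, array([282.5, 113.3]))]
hinge [(0.64, array([281.6, 177.6]))]
cartridge [(0.96, array([147. , 182.7])), (0.74, array([ 35. , 193.3]))]
```

View pics/c4.png

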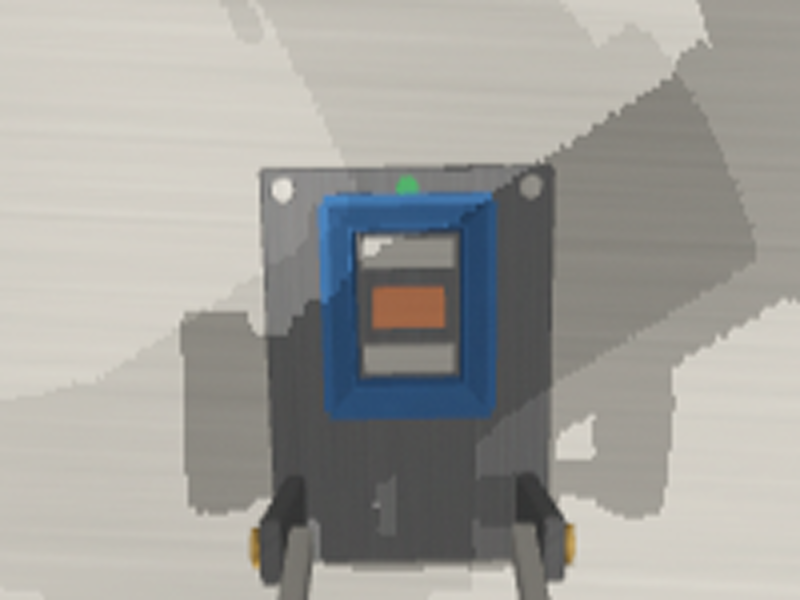

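The crop (4x, offset 180,40) shows the pocket clear and empty. The blue mouth spans columns 320-497, with the contact at (408,307), i.e. pixel (282,117). It measures 73x59 mm against 74x60 given, centre (0.551, 0.180), yaw 2.4°. Now I locate the held cartridge in the hand with the same camera.

```bash
python3 - <<'E'
from h import *
np.set_printoptions(precision=4,suppress=True)
c=calibration("wrist");s=get_state();R=Ro.from_euler("xyz",s["ee_rot"]).as_matrix();p=np.array(s["eef_pos"])
a=cv2.imread("pics/w_crad2.png")[:,:,::-1].copy()
hsv=cv2.cvtColor(a,cv2.COLOR_RGB2HSV)
print("contact",at_z("wrist",(282,116.75),.03,c))
o=(hsv[...,0]<22)&(hsv[...,1]>150)
for r in(220,230,250,260,275,320,325):
    x=np.where(o[r,230:330])[0]; print(r,(x.min()+230,x.max()+230) if len(x) else None)
col=a[195:345,250].astype(int); print("col250 R",list(zip(range(195,345,3),col[::3,0])))
col=a[195:345,280].astype(int); print("col280",[(i+195,v) for i,v in enumerate(col[:,0])][40:75:2])
tool=lambda uv,h: R.T@(at_z("wrist",uv,p[2]+h,c)-p)
for uv in((246,240),(317,240),(246,328),(317,328)): print(uv,tool(uv,.0255)*1000)
E
```

```text
contact [0.5521 0.1811 0.03  ]
220 (np.int64(249), np.int64(313))
230 (np.int64(246), np.int64(315))
250 (np.int64(242), np.int64(319))
260 (np.int64(242), np.int64(318))
275 (np.int64(243), np.int64(318))
320 (np.int64(245), np.int64(316))
325 (np.int64(245), np.int64(316))
col250 R [(195, np.int64(120)), (198, np.int64(121)), (201, np.int64(121)), (204, np.int64(122)), (207, np.int64(122)), (210, np.int64(127)), (213, np.int64(136)), (216, np.int64(133)), (219, np.int64(137)), (222, np.int64(139)), (225, np.int64(138)), (228, np.int64(139)), (231, np.int64(138)), (234, np.int64(138)), (237, np.int64(139)), (240, np.int64(155)), (243, np.int64(172)), (246, np.int64(172)), (249, np.int64(172)), (252, np.int64(172)), (255, np.int64(172)), (258, np.int64(172)), (261, np.int64(172)), (264, np.int64(171)), (267, np.int64(172)), (270, np.int64(171)), (273, np.int64(171)), (276, np.int64(172)), (279, np.int64(172)), (282, np.int64(171)), (285, np.int64(84)), (288, np.int64(66)), (291, np.int64(75)), (294, np.int64(81)), (297, np.int64(83)), (300, np.int64(86)), (303, np.int64(84)), (306, np.int64(84)), (309, np.int64(82)), (312, np.int64(77)), (315, np.int64(171)), (318, np.int64(171)), (321, np.int64(171)), (324, np.int64(171)), (327, np.int64(171)), (330, np.int64(165)), (333, np.int64(158)), (336, np.int64(239)), (339, np.int64(201)), (342, np.int64(202))]
col280 [(235, np.int64(139)), (237, np.int64(138)), (239, np.int64(140)), (241, np.int64(166)), (243, np.int64(172)), (245, np.int64(173)), (247, np.int64(172)), (249, np.int64(172)), (251, np.int64(172)), (253, np.int64(172)), (255, np.int64(172)), (257, np.int64(172)), (259, np.int64(171)), (261, np.int64(61)), (263, np.int64(30)), (265, np.int64(30)), (267, np.int64(30)), (269, np.int64(30))]
(246, 240) [ 22.1172 -16.5613 -25.5169]
(317, 240) [ 22.1095  15.8614 -25.5061]
(246, 328) [-25.7001 -18.1367 -25.4928]
(317, 328) [-25.7013  17.4788 -25.481 ]
```

```bash
python3 - <<'E'
from h import *
go([.5482,.1800,.130],np.radians(2.4))
E
```

```text
tx 0.2869 ty 0.0008 tz 0.8801 twist 0.0005 | d world [-0.0716 -0.0028 -0.2201]
```

Request:
{"name": "arm_command", "arguments": {"commands": [{"tx":0.14,"ty":0,"tz":0,"twist":0},{"tx":0.24,"ty":0,"tz":0.1,"twist":0},{"tx":0.287,"ty":0,"tz":0.25,"twist":0},{"tx":0.287,"ty":0,"tz":0.4,"twist":0},{"tx":0.287,"ty":0,"tz":0.55,"twist":0},{"tx":0.287,"ty":0,"tz":0.7,"twist":0},{"tx":0.287,"ty":0,"tz":0.8,"twist":0},{"tx":0.287,"ty":0,"tz":0.88,"twist":0}]}}

```text
t: 8.15
eef_pos: [0.5472, 0.1792, 0.1274]
ee_rot: [-3.141, -0.002, -3.098]
force: [0.7, 0.5, -2.3]
width: 0.0357
gripper_force: 25.0
```

```bash
python3 - <<'E'
from h import *
grab_frame("top");grab_frame("scene");save("s5",grab_frame("scene"))
s=get_state();print(s["eef_pos"],s["ee_rot"],s["force"])
go([.5482,.1800,.098],np.radians(2.4))
E
```

```text
[0.54784294 0.17933344 0.12890038] [-3.13991927e+00 -2.10588201e-03 -3.09807865e+00] [ 0.10925841  0.22952388 -0.83715634]
tx -0.0018 ty 0.0028 tz 0.1236 twist 0.0005 | d world [ 0.0004  0.0007 -0.0309]
```

Request:
{"name": "arm_command", "arguments": {"commands": [{"tx":0,"ty":0.003,"tz":0.015,"twist":0},{"tx":0,"ty":0.003,"tz":0.03,"twist":0},{"tx":0,"ty":0.003,"tz":0.045,"twist":0},{"tx":0,"ty":0.003,"tz":0.06,"twist":0},{"tx":0,"ty":0.003,"tz":0.08,"twist":0},{"tx":0,"ty":0.003,"tz":0.1,"twist":0},{"tx":0,"ty":0.003,"tz":0.12,"twist":0},{"tx":0,"ty":0.003,"tz":0.12,"twist":0}]}}

```text
t: 8.97
eef_pos: [0.548, 0.1801, 0.0982]
ee_rot: [-3.141, -0.002, -3.099]
force: [-0.4, 0.6, -2.1]
width: 0.0358
gripper_force: 25.0
```

Request:
{"name": "arm_command", "arguments": {"commands": [{"tx":0,"ty":0,"tz":0.005,"twist":0},{"tx":0,"ty":0,"tz":0.01,"twist":0},{"tx":0,"ty":0,"tz":0.015,"twist":0},{"tx":0,"ty":0,"tz":0.02,"twist":0},{"tx":0,"ty":0,"tz":0.025,"twist":0},{"tx":0,"ty":0,"tz":0.03,"twist":0},{"tx":0,"ty":0,"tz":0.03,"twist":0},{"tx":0,"ty":0,"tz":0.03,"twist":0}]}}

```text
t: 9.63
eef_pos: [0.5488, 0.1806, 0.0938]
ee_rot: [3.141, 0.001, -3.098]
force: [-6.2, -0.4, 11.7]
width: 0.0361
gripper_force: 25.0
```

Request:
{"name": "arm_command", "arguments": {"commands": [{"tx":0,"ty":0,"tz":-0.015,"twist":0},{"tx":0.008,"ty":0,"tz":-0.015,"twist":0},{"tx":0.008,"ty":0,"tz":-0.01,"twist":0},{"tx":0.008,"ty":0,"tz":-0.004,"twist":0},{"tx":0.008,"ty":0,"tz":0.002,"twist":0},{"tx":0.008,"ty":0,"tz":0.008,"twist":0},{"tx":0.008,"ty":0,"tz":0.008,"twist":0},{"tx":0.008,"ty":0,"tz":0.008,"twist":0}]}}

```text
t: 10.3
eef_pos: [0.5466, 0.1804, 0.0897]
ee_rot: [-3.141, -0.001, -3.099]
force: [0.4, -0.1, -3.0]
width: 0.0363
gripper_force: 25.0
```

Request:
{"name": "arm_command", "arguments": {"commands": [{"tx":0,"ty":0,"tz":0.006,"twist":0},{"tx":0,"ty":0,"tz":0.012,"twist":0},{"tx":0,"ty":0,"tz":0.018,"twist":0},{"tx":0,"ty":0,"tz":0.024,"twist":0},{"tx":0,"ty":0,"tz":0.03,"twist":0},{"tx":0,"ty":0,"tz":0.036,"twist":0},{"tx":0,"ty":0,"tz":0.042,"twist":0},{"tx":0,"ty":0,"tz":0.042,"twist":0}]}}

```text
t: 10.97
eef_pos: [0.5465, 0.1804, 0.0792]
ee_rot: [-3.141, -0.0, -3.099]
force: [-1.0, -0.3, -2.2]
width: 0.0358
gripper_force: 25.0
```

Request:
{"name": "arm_command", "arguments": {"commands": [{"tx":0,"ty":0,"tz":0.003,"twist":0},{"tx":0,"ty":0,"tz":0.006,"twist":0},{"tx":0,"ty":0,"tz":0.009,"twist":0},{"tx":0,"ty":0,"tz":0.012,"twist":0},{"tx":0,"ty":0,"tz":0.015,"twist":0},{"tx":0,"ty":0,"tz":0.017,"twist":0},{"tx":0,"ty":0,"tz":0.017,"twist":0},{"tx":0,"ty":0,"tz":0.017,"twist":0}]}}

```text
t: 11.63
eef_pos: [0.5466, 0.1805, 0.0753]
ee_rot: [-3.142, -0.0, -3.098]
force: [0.0, 0.1, -2.2]
width: 0.0358
gripper_force: 25.0
```

Request:
{"name": "arm_command", "arguments": {"commands": [{"tx":0,"ty":0,"tz":0.002,"twist":0},{"tx":0,"ty":0,"tz":0.004,"twist":0},{"tx":0,"ty":0,"tz":0.006,"twist":0},{"tx":0,"ty":0,"tz":0.008,"twist":0},{"tx":0,"ty":0,"tz":0.008,"twist":0},{"tx":0,"ty":0,"tz":0.008,"twist":0},{"tx":0,"ty":0,"tz":0.008,"twist":0},{"tx":0,"ty":0,"tz":0.008,"twist":0}]}}

```text
t: 12.3
eef_pos: [0.5468, 0.1805, 0.0735]
ee_rot: [3.141, 0.0, -3.098]
force: [-1.2, -0.8, 1.4]
width: 0.0356
gripper_force: 25.0
```

Contact was felt, with Fz changing by +3.6 N. Releasing.

Request:
{"name": "arm_command", "arguments": {"commands": [{"tx":0,"ty":0,"tz":0,"twist":0},{"tx":0,"ty":0,"tz":0,"twist":0},{"tx":0,"ty":0,"tz":0,"twist":0},{"tx":0,"ty":0,"tz":0,"twist":0},{"tx":0,"ty":0,"tz":0,"twist":0},{"tx":0,"ty":0,"tz":0,"twist":0},{"tx":0,"ty":0,"tz":0,"twist":0},{"tx":0,"ty":0,"tz":0,"twist":0}], "claw": 1}}

```text
t: 12.97
eef_pos: [0.5467, 0.1805, 0.0733]
ee_rot: [3.142, 0.0, -3.099]
force: [-0.1, -0.0, -0.3]
width: 0.0838
gripper_force: 0.0
```

Request:
{"name": "arm_command", "arguments": {"commands": [{"tx":0,"ty":0,"tz":-0.06,"twist":0},{"tx":0,"ty":0,"tz":-0.15,"twist":0},{"tx":0,"ty":0,"tz":-0.3,"twist":0},{"tx":0,"ty":0,"tz":-0.45,"twist":0},{"tx":0,"ty":0,"tz":-0.6,"twist":0},{"tx":0,"ty":0,"tz":-0.76,"twist":0},{"tx":0,"ty":0,"tz":-0.9,"twist":0},{"tx":0,"ty":0,"tz":-1,"twist":0}]}}

```text
t: 13.63
eef_pos: [0.5472, 0.1805, 0.3275]
ee_rot: [3.14, 0.004, -3.098]
force: [1.0, -0.4, 0.1]
width: 0.0876
gripper_force: 0.0
```

```bash
python3 - <<'E'
from h import *
np.set_printoptions(precision=4,suppress=True)
s=get_state();c=calibration("wrist");a=grab_frame("wrist");save("w7",a)
print(s["t"],s["eef_pos"],s["force"])
for n in("handle","presser","cartridge"):print(n,[(round(r["score"],2),np.round(r["uv"],1)) for r in spot_point(n,"wrist")][:2],[(round(r["score"],2),np.round(r["rect"],1)) for r in boxes_of(n,"wrist")][:3])
# expected handle for given clamp angle
cy=np.radians(2.4);u=np.array([np.cos(cy),np.sin(cy),0]);v=np.array([-np.sin(cy),np.cos(cy),0])
for th in(2.15,2.0,1.8):
    r=np.array([.5500,.1802,.094])+u*(.075-.14*np.cos(th))+np.array([0,0,.14*np.sin(th)])
    print(th,r,[proj(k,r+v*d,cc).round(1).tolist() for k,cc in(("wrist",c),("top",None),("scene",None)) for d in(-.033,.033)])
for k in("top","scene"):
    a=grab_frame(k);h=cv2.cvtColor(a,cv2.COLOR_RGB2HSV);m=((h[...,0]<6)|(h[...,0]>174))&(h[...,1]>160)&(h[...,2]>100)
    w=np.zeros_like(m); (w.__setitem__((slice(145,170),slice(165,210)),1) if k=="top" else w.__setitem__((slice(155,185),slice(345,390)),1))
    P=np.argwhere(m&w)[:,::-1];print(k,len(P),P.min(0),P.max(0),P.mean(0))
E
```

```text
13.6333 [0.5472 0.1805 0.3275] [ 0.9605 -0.4186  0.0682]
handle [(0.93, array([281.7, 323.5]))] [(0.63, array([244.7, 312.9, 318. , 328.6]))]
presser [(0.86, array([283.5, 269.4]))] [(0.92, array([252.5, 260.6, 312.8, 282.4]))]
cartridge [(0.94, array([ 31.1, 237.6])), (0.63, array([142.4, 227.3]))] [(0.81, array([105.9, 212.2, 159.3, 263.9])), (0.75, array([266.4, 150.4, 297.2, 197.5])), (0.66, array([  2.7, 223. ,  56. , 249.9]))]
2.15 [0.7015 0.1865 0.2112] [[249.4, 340.5], [312.0, 340.5], [203.6, 140.7], [176.4, 142.1], [364.5, 191.7], [386.3, 183.2]]
2.0 [0.6831 0.1858 0.2213] [[247.9, 332.5], [313.6, 332.5], [203.0, 146.9], [175.4, 148.3], [361.0, 184.2], [382.9, 175.8]]
1.8 [0.6567 0.1847 0.2303] [[246.2, 315.8], [315.4, 315.8], [202.6, 156.7], [174.6, 158.1], [355.9, 175.0], [377.6, 166.8]]
top 98 [174 153] [200 157] [188.3878 155.0816]
scene 65 [360 167] [380 176] [369.9385 171.7077]
```

View pics/w7.png

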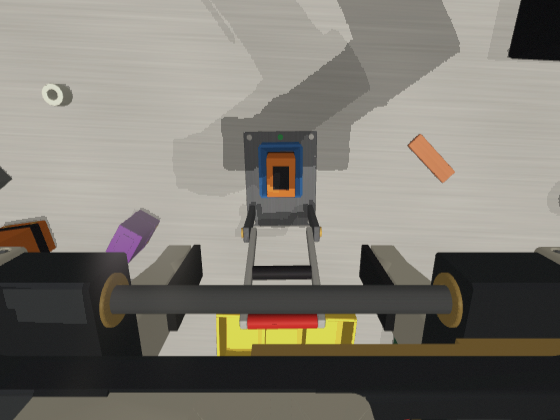

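The wrist view shows the cartridge standing in the pocket at (281,175), gripper free and clamp leaning back. The red handle is at (282,321), partly behind the rod, and the roller is at (283,270). I triangulate the bar.

```bash
python3 - <<'E'
from h import *
np.set_printoptions(precision=4,suppress=True)
A=np.zeros((3,3));b=np.zeros(3)
for k,uv in(("top",(188.2,155.2)),("scene",(370,171.5))):
    o,d=ray(k,uv);d=d/np.linalg.norm(d);M=np.eye(3)-np.outer(d,d);A+=M;b+=M@o
p=np.linalg.solve(A,b);print("tri",p,"r to hinge",np.hypot(p[0]-.625,p[2]-.094), np.arctan2(p[2]-.094,-(p[0]-.625)))
s=get_state();print(s["q"],s["eef_pos"])
go([.660,.1848,.30],np.radians(92.4))
# wrist red rows lower edge
a=cv2.imread("pics/w7.png")[:,:,::-1];c=calibration("wrist")
print([tuple(a[r,270]) for r in range(312,334,2)])
print("hinge spot etc: wrist row of lower edge for theta:",[(th,proj("wrist",[.625-.14*np.cos(th)+.007,.1848,.094+.14*np.sin(th)],c).round(1)) for th in(1.7,1.75,1.8,1.85,1.9)])
E
```

```text
tri [0.6627 0.1877 0.2314] r to hinge 0.14248442025137523 1.8385371894765004
[ 0.6585  0.1488 -0.0547 -0.0001 -1.3696 -2.1863] [0.5463 0.1803 0.322 ]
tx -0.4554 ty -0.0013 tz 0.0873 twist -0.4996 | d world [ 0.1137  0.0045 -0.022 ]
[(np.uint8(62), np.uint8(62), np.uint8(59)), (np.uint8(85), np.uint8(23), np.uint8(22)), (np.uint8(128), np.uint8(28), np.uint8(25)), (np.uint8(159), np.uint8(36), np.uint8(31)), (np.uint8(181), np.uint8(45), np.uint8(40)), (np.uint8(201), np.uint8(61), np.uint8(54)), (np.uint8(210), np.uint8(66), np.uint8(58)), (np.uint8(201), np.uint8(50), np.uint8(44)), (np.uint8(193), np.uint8(88), np.uint8(45)), (np.uint8(218), np.uint8(217), np.uint8(85)), (np.uint8(218), np.uint8(217), np.uint8(85))]
hinge spot etc: wrist row of lower edge for theta: [(1.7, array([281.8, 316.9])), (1.75, array([281.4, 322.5])), (1.8, array([281.1, 327.7])), (1.85, array([280.8, 332.4])), (1.9, array([280.5, 336.7]))]
```

Request:
{"name": "arm_command", "arguments": {"commands": [{"tx":-0.07,"ty":0,"tz":0,"twist":-0.039},{"tx":-0.14,"ty":0,"tz":0,"twist":-0.078},{"tx":-0.21,"ty":0,"tz":0,"twist":-0.117},{"tx":-0.28,"ty":0,"tz":0,"twist":-0.156},{"tx":-0.35,"ty":0,"tz":0,"twist":-0.195},{"tx":-0.42,"ty":0,"tz":0,"twist":-0.234},{"tx":-0.455,"ty":0,"tz":0,"twist":-0.27},{"tx":-0.455,"ty":0,"tz":0,"twist":-0.3}]}}

```text
t: 14.75
eef_pos: [0.6616, 0.1852, 0.3208]
ee_rot: [3.14, -0.003, -2.151]
force: [-0.1, -0.3, -0.2]
width: 0.0877
gripper_force: 0.0
```

Request:
{"name": "arm_command", "arguments": {"commands": [{"tx":0,"ty":0,"tz":0,"twist":-0.04},{"tx":0,"ty":0,"tz":0,"twist":-0.08},{"tx":0,"ty":0,"tz":0,"twist":-0.12},{"tx":0,"ty":0,"tz":0,"twist":-0.16},{"tx":0,"ty":0,"tz":0,"twist":-0.19},{"tx":0,"ty":0,"tz":0,"twist":-0.2},{"tx":0,"ty":0,"tz":0,"twist":-0.2},{"tx":0,"ty":0,"tz":0,"twist":-0.2}]}}

```text
t: 15.42
eef_pos: [0.6602, 0.1853, 0.3225]
ee_rot: [3.14, -0.001, -1.529]
force: [-0.4, 0.5, -0.4]
width: 0.0881
gripper_force: 0.0
```

```bash
python3 - <<'E'
from h import *
s=get_state();print(s["eef_pos"],s["ee_rot"],s["q"])
go([.6605,.1860,.2185],np.radians(92.4))
save("w8",grab_frame("wrist"))
E
```

```text
[0.66018893 0.1853204  0.32247307] [ 3.14040457e+00 -5.83500388e-04 -1.52924475e+00] [ 5.57114095e-01  3.38759636e-01  1.96605544e-01 -7.88799098e-05
 -1.42996356e+00 -5.15551744e-01]
tx -0.0029 ty -0.0019 tz 0.4159 twist -0.0001 | d world [ 0.0003  0.0007 -0.104 ]
```

View pics/w8.png

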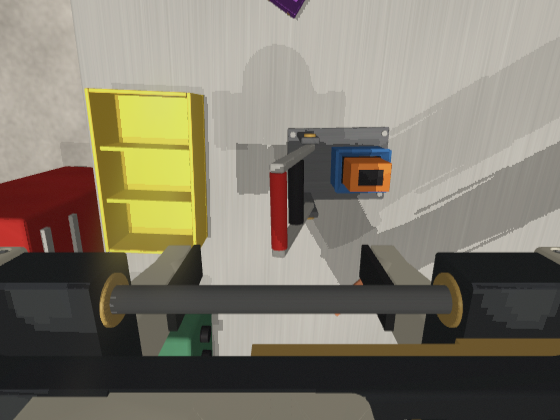

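```bash
python3 - <<'E'
from h import *
print(at_z("wrist",(279,211),.2295),at_z("wrist",(279,172),.2295),at_z("wrist",(279.5,250),.2295))
E
```

```text
[0.6622985  0.18628221 0.2295    ] [0.66360747 0.15320174 0.2295    ] [0.66045027 0.22196623 0.2295    ]
```

The view shows the red bar at column 279, rows 172-250, between the open fingers. By calibration it is 69 mm long, centre (0.662, 0.187), which agrees. I descend over it and close lightly.

Request:
{"name": "arm_command", "arguments": {"commands": [{"tx":-0.003,"ty":-0.005,"tz":0.08,"twist":0},{"tx":-0.003,"ty":-0.005,"tz":0.16,"twist":0},{"tx":-0.003,"ty":-0.005,"tz":0.24,"twist":0},{"tx":-0.003,"ty":-0.005,"tz":0.31,"twist":0},{"tx":-0.003,"ty":-0.005,"tz":0.37,"twist":0},{"tx":-0.003,"ty":-0.005,"tz":0.41,"twist":0},{"tx":-0.003,"ty":-0.005,"tz":0.42,"twist":0},{"tx":-0.003,"ty":-0.005,"tz":0.42,"twist":0}]}}

```text
t: 16.13
eef_pos: [0.6614, 0.186, 0.2177]
ee_rot: [3.14, -0.001, -1.528]
force: [0.1, -0.2, 0.9]
width: 0.0878
gripper_force: 0.0
```

Request:
{"name": "arm_command", "arguments": {"commands": [{"tx":0,"ty":0,"tz":0,"twist":0},{"tx":0,"ty":0,"tz":0,"twist":0},{"tx":0,"ty":0,"tz":0,"twist":0},{"tx":0,"ty":0,"tz":0,"twist":0},{"tx":0,"ty":0,"tz":0,"twist":0},{"tx":0,"ty":0,"tz":0,"twist":0},{"tx":0,"ty":0,"tz":0,"twist":0},{"tx":0,"ty":0,"tz":0,"twist":0}], "claw": 0, "grip_force": 15}}

```text
t: 16.8
eef_pos: [0.6615, 0.1861, 0.2184]
ee_rot: [-3.142, 0.0, -1.528]
force: [0.3, 0.5, -0.5]
width: 0.0398
gripper_force: 0.0
```

Request:
{"name": "arm_command", "arguments": {"commands": [{"tx":0,"ty":0,"tz":0,"twist":0},{"tx":0,"ty":0,"tz":0,"twist":0},{"tx":0,"ty":0,"tz":0,"twist":0},{"tx":0,"ty":0,"tz":0,"twist":0},{"tx":0,"ty":0,"tz":0,"twist":0},{"tx":0,"ty":0,"tz":0,"twist":0},{"tx":0,"ty":0,"tz":0,"twist":0},{"tx":0,"ty":0,"tz":0,"twist":0}]}}

```text
t: 17.47
eef_pos: [0.6617, 0.1862, 0.2183]
ee_rot: [-3.141, 0.0, -1.528]
force: [1.9, -0.4, -0.5]
width: 0.0131
gripper_force: 15.0
```

Request:
{"name": "arm_command", "arguments": {"commands": [{"tx":0,"ty":0.055,"tz":-0.012,"twist":0},{"tx":0,"ty":0.11,"tz":-0.018,"twist":0},{"tx":0,"ty":0.166,"tz":-0.019,"twist":0},{"tx":0,"ty":0.222,"tz":-0.014,"twist":0},{"tx":0,"ty":0.277,"tz":-0.004,"twist":0},{"tx":0,"ty":0.331,"tz":0.012,"twist":0},{"tx":0,"ty":0.382,"tz":0.032,"twist":0},{"tx":0,"ty":0.382,"tz":0.032,"twist":0}]}}

```text
t: 18.13
eef_pos: [0.564, 0.1808, 0.2096]
ee_rot: [3.14, -0.001, -1.528]
force: [-1.7, -2.7, -4.3]
width: 0.0134
gripper_force: 15.0
```

Request:
{"name": "arm_command", "arguments": {"commands": [{"tx":0,"ty":0.05,"tz":0.026,"twist":0},{"tx":0,"ty":0.096,"tz":0.057,"twist":0},{"tx":0,"ty":0.14,"tz":0.092,"twist":0},{"tx":0,"ty":0.179,"tz":0.132,"twist":0},{"tx":0,"ty":0.215,"tz":0.175,"twist":0},{"tx":0,"ty":0.246,"tz":0.222,"twist":0},{"tx":0,"ty":0.272,"tz":0.271,"twist":0},{"tx":0,"ty":0.272,"tz":0.271,"twist":0}]}}

```text
t: 18.8
eef_pos: [0.4971, 0.1772, 0.1409]
ee_rot: [3.139, -0.003, -1.528]
force: [4.3, -7.9, -8.1]
width: 0.0134
gripper_force: 15.0
```

```bash
python3 - <<'E'
from h import *
s=get_state();print(s["eef_pos"],s["force"],s["moment"])
a=grab_frame("scene");save("s9",cv2.resize(a[130:250,300:440],None,fx=5,fy=5,interpolation=cv2.INTER_CUBIC))
E
```

```text
[0.49706446 0.17715938 0.14092007] [ 4.33048604 -7.93222843 -8.07491807] [-2.65474484 -1.77017849  0.06078844]
```

View pics/s9.png

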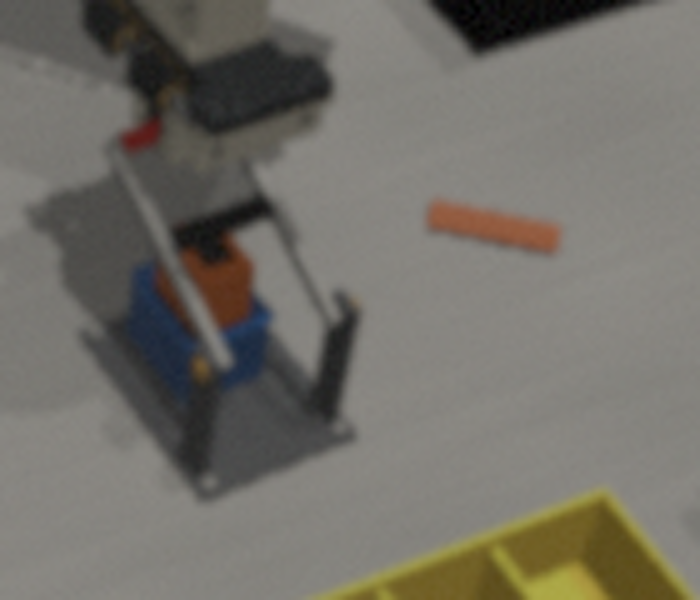

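The crop shows the clamp nearly down, with the roller just above the cartridge at (225,215) and the cartridge upright. A side force in y has built up, so I ease it while going on slowly.

Request:
{"name": "arm_command", "arguments": {"commands": [{"tx":0.003,"ty":0.005,"tz":0.014,"twist":0},{"tx":0.006,"ty":0.01,"tz":0.027,"twist":0},{"tx":0.008,"ty":0.015,"tz":0.04,"twist":0},{"tx":0.008,"ty":0.02,"tz":0.053,"twist":0},{"tx":0.008,"ty":0.02,"tz":0.053,"twist":0},{"tx":0.008,"ty":0.02,"tz":0.053,"twist":0},{"tx":0.008,"ty":0.02,"tz":0.053,"twist":0},{"tx":0.008,"ty":0.02,"tz":0.053,"twist":0}]}}

```text
t: 19.52
eef_pos: [0.4926, 0.1767, 0.129]
ee_rot: [3.14, -0.0, -1.528]
force: [-5.6, -0.9, 0.6]
width: 0.0135
gripper_force: 15.0
```

Request:
{"name": "arm_command", "arguments": {"commands": [{"tx":0,"ty":0.009,"tz":0.012,"twist":0},{"tx":0,"ty":0.014,"tz":0.024,"twist":0},{"tx":0,"ty":0.018,"tz":0.036,"twist":0},{"tx":0,"ty":0.021,"tz":0.048,"twist":0},{"tx":0,"ty":0.024,"tz":0.06,"twist":0},{"tx":0,"ty":0.026,"tz":0.07,"twist":0},{"tx":0,"ty":0.026,"tz":0.07,"twist":0},{"tx":0,"ty":0.026,"tz":0.07,"twist":0}]}}

```text
t: 20.18
eef_pos: [0.4878, 0.1766, 0.1118]
ee_rot: [-3.14, 0.0, -1.527]
force: [3.5, -4.2, -1.6]
width: 0.0132
gripper_force: 15.0
```

Request:
{"name": "arm_command", "arguments": {"commands": [{"tx":0.002,"ty":0,"tz":0.006,"twist":0},{"tx":0.004,"ty":0,"tz":0.012,"twist":0},{"tx":0.004,"ty":0,"tz":0.018,"twist":0},{"tx":0.004,"ty":0,"tz":0.024,"twist":0},{"tx":0.004,"ty":0,"tz":0.03,"twist":0},{"tx":0.004,"ty":0,"tz":0.03,"twist":0},{"tx":0.004,"ty":0,"tz":0.03,"twist":0},{"tx":0.004,"ty":0,"tz":0.03,"twist":0}]}}

```text
t: 20.85
eef_pos: [0.4865, 0.1762, 0.104]
ee_rot: [3.141, 0.001, -1.528]
force: [-3.6, 4.3, 1.4]
width: 0.0132
gripper_force: 15.0
```

Request:
{"name": "arm_command", "arguments": {"commands": [{"tx":-0.002,"ty":0.002,"tz":0.004,"twist":0},{"tx":-0.002,"ty":0.004,"tz":0.008,"twist":0},{"tx":-0.002,"ty":0.004,"tz":0.012,"twist":0},{"tx":-0.002,"ty":0.004,"tz":0.016,"twist":0},{"tx":-0.002,"ty":0.004,"tz":0.02,"twist":0},{"tx":-0.002,"ty":0.004,"tz":0.02,"twist":0},{"tx":-0.002,"ty":0.004,"tz":0.02,"twist":0},{"tx":-0.002,"ty":0.004,"tz":0.02,"twist":0}]}}

```text
t: 21.52
eef_pos: [0.4858, 0.1762, 0.0992]
ee_rot: [3.142, 0.0, -1.528]
force: [-0.9, 1.5, 1.5]
width: 0.0135
gripper_force: 15.0
```

Request:
{"name": "arm_command", "arguments": {"commands": [{"tx":0,"ty":0,"tz":0.003,"twist":0},{"tx":0,"ty":0,"tz":0.006,"twist":0},{"tx":0,"ty":0,"tz":0.009,"twist":0},{"tx":0,"ty":0,"tz":0.012,"twist":0},{"tx":0,"ty":0,"tz":0.015,"twist":0},{"tx":0,"ty":0,"tz":0.018,"twist":0},{"tx":0,"ty":0,"tz":0.018,"twist":0},{"tx":0,"ty":0,"tz":0.018,"twist":0}]}}

```text
t: 22.18
eef_pos: [0.4854, 0.1761, 0.0946]
ee_rot: [3.141, 0.0, -1.528]
force: [-4.4, 3.3, 3.5]
width: 0.0133
gripper_force: 15.0
```

Request:
{"name": "arm_command", "arguments": {"commands": [{"tx":-0.002,"ty":0.003,"tz":0.003,"twist":0},{"tx":-0.002,"ty":0.003,"tz":0.006,"twist":0},{"tx":-0.002,"ty":0.003,"tz":0.009,"twist":0},{"tx":-0.002,"ty":0.003,"tz":0.012,"twist":0},{"tx":-0.002,"ty":0.003,"tz":0.015,"twist":0},{"tx":-0.002,"ty":0.003,"tz":0.015,"twist":0},{"tx":-0.002,"ty":0.003,"tz":0.015,"twist":0},{"tx":-0.002,"ty":0.003,"tz":0.015,"twist":0}]}}

```text
t: 22.85
eef_pos: [0.4851, 0.1763, 0.091]
ee_rot: [-3.142, -0.0, -1.528]
force: [0.7, -0.7, 3.6]
width: 0.0132
gripper_force: 15.0
```

Request:
{"name": "arm_command", "arguments": {"commands": [{"tx":0,"ty":0,"tz":0.003,"twist":0},{"tx":0,"ty":0,"tz":0.006,"twist":0},{"tx":0,"ty":0,"tz":0.009,"twist":0},{"tx":0,"ty":0,"tz":0.012,"twist":0},{"tx":0,"ty":0,"tz":0.015,"twist":0},{"tx":0,"ty":0,"tz":0.015,"twist":0},{"tx":0,"ty":0,"tz":0.015,"twist":0},{"tx":0,"ty":0,"tz":0.015,"twist":0}]}}

```text
t: 23.52
eef_pos: [0.485, 0.1763, 0.0873]
ee_rot: [3.141, -0.0, -1.528]
force: [-0.5, -1.7, 3.7]
width: 0.0134
gripper_force: 15.0
```

Request:
{"name": "arm_command", "arguments": {"commands": [{"tx":0,"ty":0,"tz":0.003,"twist":0},{"tx":0,"ty":0,"tz":0.006,"twist":0},{"tx":0,"ty":0,"tz":0.009,"twist":0},{"tx":0,"ty":0,"tz":0.012,"twist":0},{"tx":0,"ty":0,"tz":0.015,"twist":0},{"tx":0,"ty":0,"tz":0.015,"twist":0},{"tx":0,"ty":0,"tz":0.015,"twist":0},{"tx":0,"ty":0,"tz":0.015,"twist":0}]}}

```text
t: 24.18
eef_pos: [0.4849, 0.1763, 0.0835]
ee_rot: [3.141, -0.0, -1.528]
force: [-0.4, -2.5, 5.0]
width: 0.0134
gripper_force: 15.0
```

Request:
{"name": "arm_command", "arguments": {"commands": [{"tx":0.001,"ty":0,"tz":0.003,"twist":0},{"tx":0.001,"ty":0,"tz":0.006,"twist":0},{"tx":0.001,"ty":0,"tz":0.009,"twist":0},{"tx":0.001,"ty":0,"tz":0.012,"twist":0},{"tx":0.001,"ty":0,"tz":0.012,"twist":0},{"tx":0.001,"ty":0,"tz":0.012,"twist":0},{"tx":0.001,"ty":0,"tz":0.012,"twist":0},{"tx":0.001,"ty":0,"tz":0.012,"twist":0}]}}

```text
t: 24.85
eef_pos: [0.485, 0.1763, 0.0812]
ee_rot: [-3.141, 0.0, -1.528]
force: [-2.8, -1.4, 11.4]
width: 0.0133
gripper_force: 15.0
```

Request:
{"name": "arm_command", "arguments": {"commands": [{"tx":0,"ty":0,"tz":0.001,"twist":0},{"tx":0,"ty":0,"tz":0.002,"twist":0},{"tx":0,"ty":0,"tz":0.003,"twist":0},{"tx":0,"ty":0,"tz":0.004,"twist":0},{"tx":0,"ty":0,"tz":0.004,"twist":0},{"tx":0,"ty":0,"tz":0.004,"twist":0},{"tx":0,"ty":0,"tz":0.004,"twist":0},{"tx":0,"ty":0,"tz":0.004,"twist":0}]}}

```text
t: 25.52
eef_pos: [0.485, 0.1764, 0.0809]
ee_rot: [-3.141, 0.0, -1.527]
force: [-6.8, -2.4, 18.8]
width: 0.0134
gripper_force: 15.0
```

There is a steep rise of 7 N within 0.3 mm, so the cartridge is home. I release with a small opening, since the cartridge is close by.

Request:
{"name": "arm_command", "arguments": {"commands": [{"tx":0,"ty":0,"tz":0,"twist":0},{"tx":0,"ty":0,"tz":0,"twist":0},{"tx":0,"ty":0,"tz":0,"twist":0},{"tx":0,"ty":0,"tz":0,"twist":0},{"tx":0,"ty":0,"tz":0,"twist":0},{"tx":0,"ty":0,"tz":0,"twist":0},{"tx":0,"ty":0,"tz":0,"twist":0},{"tx":0,"ty":0,"tz":0,"twist":0}], "claw": 0.27}}

```text
t: 26.18
eef_pos: [0.485, 0.1763, 0.0795]
ee_rot: [3.141, -0.0, -1.528]
force: [-0.7, -0.2, 0.1]
width: 0.0239
gripper_force: 0.0
```

Free of contact. Lifting straight up.

Request:
{"name": "arm_command", "arguments": {"commands": [{"tx":0,"ty":0,"tz":-0.03,"twist":0},{"tx":0,"ty":0,"tz":-0.07,"twist":0},{"tx":0,"ty":0,"tz":-0.12,"twist":0},{"tx":0,"ty":0,"tz":-0.2,"twist":0},{"tx":0,"ty":0,"tz":-0.32,"twist":0},{"tx":0,"ty":0,"tz":-0.45,"twist":0},{"tx":0,"ty":0,"tz":-0.58,"twist":0},{"tx":0,"ty":0,"tz":-0.6,"twist":0}]}}

```text
t: 26.85
eef_pos: [0.4876, 0.1775, 0.2369]
ee_rot: [-3.133, 0.004, -1.527]
force: [2.0, 1.0, 0.4]
width: 0.0237
gripper_force: 0.0
```

```bash
python3 - <<'E'
from h import *
s=get_state();print(s["t"],s["eef_pos"],s["force"])
a=grab_frame("scene");b=grab_frame("wrist")
save("s10",np.hstack([cv2.resize(a[130:250,300:400],(350,420),interpolation=cv2.INTER_CUBIC),cv2.resize(b,(440,330))[:, :].copy().repeat(1,0) if 0 else cv2.copyMakeBorder(cv2.resize(b,(440,330)),0,90,0,0,cv2.BORDER_CONSTANT)]))
E
```

```text
26.85 [0.48759642 0.17745639 0.23688925] [2.0455545  1.01618138 0.40428365]
```

View pics/s10.png

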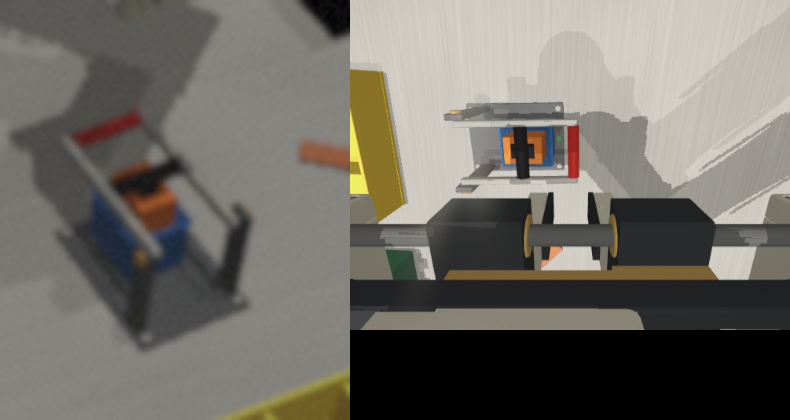

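Both views show the clamp level, with the black roller across the cartridge (left (150,175), right (522,150)) and the gripper clear. Handing in.

```bash
python3 -c "
from station import *
print(job_done())"
```

```text
the job is handed in; nothing more can be done
None
```

I handed the job in at about 27 s: the cartridge is in the pocket and pressed onto the hard stop, which I felt as a steep force rise, and the clamp is down on it and let go; the hand-in call returned no verdict.

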